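# Slide the jar crate under the runoff spouts

## Robot

A 6-joint arm with a two-finger parallel gripper is mounted at the origin on the work surface. World frame = base frame: x ahead of the robot, y to its left, z up, the work surface at z = 0. Lengths are in mm, angles in degrees, forces in N, time in s.
With the tool pointing down it reaches from about 350 to 850 mm from the base axis. Payload 8.1 kg.
Tool frame: the origin (TCP) lies on the mounting face of the last link; the fingertips stand 173 mm ahead of it and the grasp point (between the pads) lies 155 mm ahead of it; z points along the fingers, y is the direction in which the jaws open and shut (so a half turn about z gives the same grasp; the last joint's range is limited). The gripper opens to 85 mm and grips with 20 to 120 N. Pads are 22 mm wide; open, the fingers measure 114 mm over their backs; the gripper's body (76 mm by 85 mm) begins 54 mm behind the grasp point. The pads swing forward as they close: fully open they stand 13 mm farther back than shut.
Start: joints at [-70.325, 7.471, 85.268, -0, 87.261, -4.893], TCP at [249.488, -545.676, 404.692] pointing down, gripper open.
Joint ranges: [-169.43, 169.43], [-51.17, 129.36], [1.28, 143.12], [-76.62, 256.62], [0, 156.53], [-152.29, 152.29]. Speed limits (degrees/s): [136.94, 136.94, 159.86, 180, 180, 180].

## Interface

Orientations are given as [roll, pitch, yaw] about the fixed x, y, z axes, in that order (R = Rz(yaw) Ry(pitch) Rx(roll)).
In Python, from bench import * gives the robot as it stands.
- The arm moves only by the tool arm_command, never from a script. Its argument "plan" is a list of rows, each an object of numbers: "jaw": the closure, from 0 (fully open) to 1 (shut); "dx", "dy", "dz": the shift along the tool's x, y, z in mm; "wx", "wy", "wz": the turn, a rotation vector about the tool's x, y, z in rad. A call has 1 to 12 rows; each row is the pose to reach, as a shift and turn from the pose commanded when the call began, along the tool's axes at that moment; what a row does not reach only later rows make up. A row lasts 1/10 s, in which the tool goes at most 50 mm and 8.59 degrees, less where a joint would pass 70% of its speed; a pose out of reach is approached as far as the arm can. A call with a gripper value outside its range is refused whole. The fingers move at their own pace and stop on an object; "squeeze" is the grip in N (left out, the last holds). Time passes only in rows, so rows that repeat a pose let the fingers close. It gives the time, the measured TCP pose, the force and the opening at its end, in the units of the state.
- sense(): the state, without advancing time (a new reading comes with each control period).
- snapshot(name): name is "side" or "top"; returns a dict with "pixels" (420x560x3 uint8, red, green, blue), "fx", "fy", "cx", "cy" (pixels), "k1" (the pictures are not rectified: a ray, as slopes to the right and down, at radius r is drawn at 1 + k1 r^2 times it, then the intrinsics apply), "extrinsics" (4x4, takes a point from camera to world coordinates). Camera axes: x right, y up, looking along -z (the intrinsics and any distortion apply to the point x, -y, -z); pixel columns grow to the right and rows downward; lengths in mm; the calibration is good to about 2 mm. A picture is of the moment at which its call begins. There is no depth.
- hand_in(): hands the job in, once; it reports no verdict.
Trained networks look in the newest picture that a camera, given by its name, has taken for a name from the list of things; names that differ only in an ending like _2 or _b are one class to them, and where a whole thing is asked for, a point or a joint stands for the part that bears it (a point fixed in the world has none). Each returns a list of dicts, best first, with "score" (0 to 1); they miss things now and then, are a little off and sometimes report something else, mostly with a low value. They report only what shows in the picture. A call takes as long as a camera call.
- recognise(camera, target): "box" ([left, top, width, height] in pixels, round what is visible of it).
- pinpoint(camera, target): "pixel" ([column, row] in pixels: a listed point, or the origin of a listed thing).
The state is a dict: "time": time; "joint_pos": joint angles; "qd": joint speeds; "joint_efforts": joint torques, N m; "tool_pos": TCP position; "tcp_rot": TCP orientation; "ft_force": force on the tool from outside, world axes, zero at the start; "wrist_torque": the same for the moment, N m; "finger_gap": finger opening in mm.
Only numpy, scipy, OpenCV 4.12 (cv2) and the standard library are available. Lean on these libraries where they do the work, as an engineer would, in place of code of your own. Each camera call takes 0.05 s, during which the arm holds its last target.

## Task

Slide the heavy crate of sample jars across the table until it stands flat against the front of the runoff stand, with each of the three spouts over the middle of its own jar. The loaded crate is narrow and tips when it is pushed high up, so push it only low down, on its bottom boards, and keep it upright on the table all the way; do not lift it. Leave the water bottle, the cup and the small jar where they stand.

Things in the scene. Friction and masses are not known exactly. Their poses are not given: they have to be found in the camera images.
- crate: Narrow pale slatted crate with three amber jars wedged in a row; loose, about 1.5 kg, friction about 0.6. 240 mm long (own x, along the row like the stand's x), 86 mm wide (own y, towards the stand), sides 122 mm high. Origin: centre of underside, z up. Flat bottom boards to push run all round up to 55 mm high. Pushed across its width it slides if pushed below 50 mm, tips above 90 mm.
- crate_upper: Upper part of the same crate, fixed to it, same origin and axes: slats 63 to 122 mm above the table, flush with the bottom boards, and the jars, whose rims are 150 mm up. Not to be pushed. An upright hand with its fingertips low on the boards would strike these slats: lean the fingers, hand 30 to 45 degrees away from the crate.
- stand: Fixed plywood box, 230 mm long (own x, along the spouts, pointing ahead and to the right), 200 deep (own y), 142 high, a tray and three clear bottles of turf, straw and red soil on it, necks out over the front as spouts. Origin: centre of underside, z up. Flat front face at own y = -100 mm, looking back and to the right. Crate home: its centre at (0, -143) mm here, long side flat on the face.
- spout_near (a point): Centre of the open end of the spout nearest the robot (left-hand one): (-75, -143, 180) mm in the stand's frame. The spout is 24 mm in diameter, so its underside is 168 mm above the table, above the jar rims.
- spout_mid (a point): The same for the middle spout, (0, -143, 180) mm in the stand's frame. At the start the crate's centre is 75 to 135 mm farther out from the stand than its home, and 30 to 70 mm short of it (towards own -x) along the stand's x, and it is turned up to 0.3 rad against the stand.
- spout_far (a point): The same for the spout farthest from the robot, (75, -143, 180) mm in the stand's frame.
- jar_near (a point): Centre of the mouth of the jar nearest the robot, (-75, 0, 150) mm in the crate's frame. The mouth is 57 mm wide inside.
- jar_mid (a point): Centre of the mouth of the middle jar, (0, 0, 150) mm in the crate's frame.
- jar_far (a point): Centre of the mouth of the jar farthest from the robot, (75, 0, 150) mm in the crate's frame.
- water_bottle: Closed clear bottle with a blue label and black cap, 66 mm in diameter, 210 mm tall, loose, on the table beyond the crate to the right. Origin: centre of its underside.
- cup: Clear plastic cup, 86 mm wide at the rim, 125 mm tall, loose, on the table to the left of the crate's near end. Origin: centre of its underside.
- small_jar: Small glass jar with a white lid, 44 mm in diameter, 60 mm tall, loose, on the table to the right of the crate. Origin: centre of its underside.

How it is judged:
By the outcome, as a careful person would: the job done as asked, in the order asked, and still so for the second after the job is handed in, with the robot touching nothing.
It also fails if it takes over 72 s, if anything falls off the work surface, if the arm or the gripper's body presses on something with over 40 N, if the wrist force passes 120 N, or if a joint passes its speed limit or range.

## Working session

There is one attempt and no reset: what is moved stays moved. The work goes in short steps, Python scripts to look and compute and a tool call to move; the robot and the scene stay as the last step left them, time stands still between calls to the robot, and variables do not carry over. Pictures are saved under pics/ and viewed, and the job is handed in when it is done.

Besides the shell and the picture viewer there is one more tool, called after "Call:" as name(argument=value, ...) on one line, values as JSON. arm_command: Moves the arm, as the interface text tells. Its arguments: {"type":"object","properties":{"plan":{"type":"array"},"squeeze":{"type":"number"}},"required":["plan"]}

```bash
ls; mkdir -p pics; python3 - <<'E'
from bench import *
import cv2
s=sense();print(s)
for n in("side","top"):
    d=snapshot(n);cv2.imwrite(f"pics/{n}0.png",d["pixels"][:,:,::-1])
    print(n,{k:d[k] for k in d if k!="pixels"})
    for t in["crate","stand","spout_near","spout_mid","spout_far","jar_near","jar_mid","jar_far","water_bottle","cup","small_jar"]:
        p=pinpoint(n,t);print(t,[(x["pixel"],round(x["score"],2)) for x in p[:2]])
print(sense()["time"])
E
```

```text
pics
{'time': 0.0, 'joint_pos': array([-7.03249443e+01,  7.51349634e+00,  8.53289352e+01, -9.62855949e-05,
        8.72604317e+01, -4.89337233e+00]), 'qd': array([ 0.06859775, -0.04069016, -0.01985012, -0.11453457, -0.07440556,
        0.17115569]), 'joint_efforts': array([-3.48107806e-04, -5.69407475e+01, -5.00550413e+01,  1.12700735e-05,
        1.52208062e-02,  6.27197323e-06]), 'tool_pos': array([ 249.40835325, -545.45741623,  403.6642383 ]), 'tcp_rot': array([-1.79897504e+02, -8.67858123e-03,  2.45684250e+01]), 'ft_force': array([-0.92420734, -0.29122865,  0.09630299]), 'wrist_torque': array([ 0.05308938,  0.00295076, -0.04152528]), 'finger_gap': 85.37323837337911}
side {'fx': 400.14938162598924, 'fy': 400.14938162598924, 'cx': 281.5232734806557, 'cy': 212.91170844406508, 'k1': 0.02981828369848274, 'extrinsics': array([[-7.90310060e-01,  3.25104831e-01, -5.19342717e-01,
         1.83892414e+02],
       [-6.12553745e-01, -4.38200832e-01,  6.57843401e-01,
         5.51460362e+02],
       [-1.37083434e-02,  8.38025584e-01,  5.45458708e-01,
         5.92394348e+02],
       [ 0.00000
[... 724 characters left out ...]
     5.12911074e+02],
       [-9.99854834e-01, -1.51850154e-02,  7.72833018e-03,
         6.60605648e+00],
       [ 6.42725256e-03,  8.39365595e-02,  9.96450372e-01,
         1.41466503e+03],
       [ 0.00000000e+00,  0.00000000e+00,  0.00000000e+00,
         1.00000000e+00]])}
crate [([313.8, 211.6], 0.93)]
stand [([263.8, 151.6], 0.64)]
spout_near [([280.1, 199.2], 0.58), ([313.6, 210.0], 0.32)]
spout_mid [([305.0, 177.8], 0.64)]
spout_far [([321.3, 157.7], 0.88)]
jar_near [([300.4, 232.2], 0.82)]
jar_mid [([317.7, 209.0], 0.58)]
jar_far [([330.9, 181.3], 0.89)]
water_bottle [([382.1, 177.4], 0.76)]
cup [([157.1, 225.3], 0.74), ([322.8, 157.5], 0.21)]
small_jar [([419.1, 228.6], 0.54)]
1.2
```

View pics/side0.png

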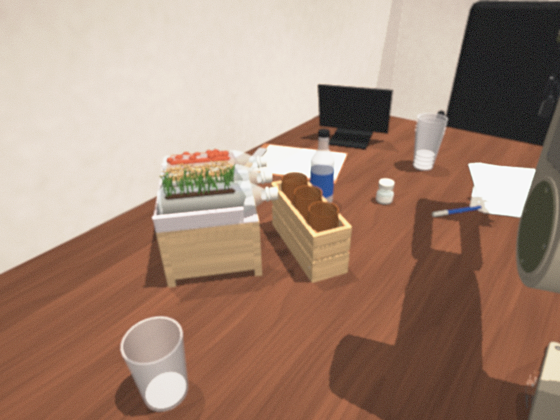

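View pics/top0.png

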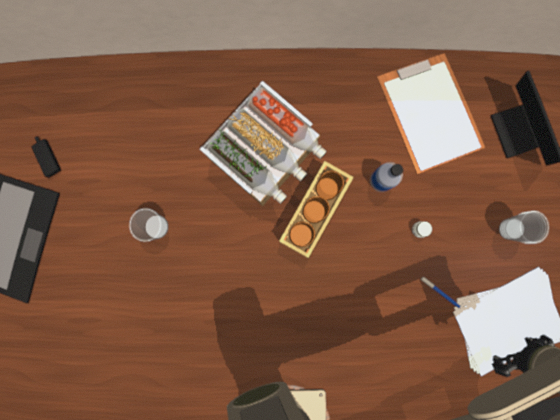

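```bash
cat > h.py <<'E'
import numpy as np, cv2
from scipy.optimize import least_squares
from scipy.spatial.transform import Rotation as Ro
def proj(d,P):
    P=np.atleast_2d(P).astype(float);E=d["extrinsics"];c=(P-E[:3,3])@E[:3,:3]
    u=c[:,0]/-c[:,2];v=-c[:,1]/-c[:,2];f=1+d["k1"]*(u*u+v*v)
    return np.c_[d["fx"]*u*f+d["cx"],d["fy"]*v*f+d["cy"]]
def onz(d,px,z):
    x=np.array([(px[0]-d["cx"])/d["fx"],(px[1]-d["cy"])/d["fy"]]);s=x.copy()
    for _ in range(20): s=x/(1+d["k1"]*(s@s))
    E=d["extrinsics"];r=E[:3,:3]@np.array([s[0],-s[1],-1]);t=(z-E[2,3])/r[2]
    return E[:3,3]+t*r
def pose(p,pts):
    c,s=np.cos(p[2]),np.sin(p[2]);pts=np.atleast_2d(pts)
    return np.c_[p[0]+c*pts[:,0]-s*pts[:,1],p[1]+s*pts[:,0]+c*pts[:,1],pts[:,2]]
SP={"spout_near":(-75,-143,180),"spout_mid":(0,-143,180),"spout_far":(75,-143,180),"stand":(0,0,0)}
JA={"jar_near":(-75,0,150),"jar_mid":(0,0,150),"jar_far":(75,0,150),"crate":(0,0,0)}
E
cat > m0.py <<'E'
from bench import *
from h import *
Z=dict(stand=0,crate=0,water_bottle=0,cup=0,small_jar=0,spout_near=180,spout_mid=180,spout_far=180,jar_near=150,jar_mid=150,jar_far=150)
for n in("side","top"):
    d=snapshot(n)
    for t in Z:
        for x in pinpoint(n,t)[:1]: print(n,t,onz(d,x["pixel"],Z[t]).round(0)[:2],round(x["score"],2))
E
python3 m0.py
```

```text
side stand [782.  66.] 0.88
side crate [619. -91.] 0.88
side water_bottle [ 703. -284.] 0.88
side cup [572. 362.] 0.93
side small_jar [ 557. -388.] 0.63
side spout_near [631.  -0.] 0.57
side spout_mid [689. -52.] 0.6
side spout_far [ 747. -107.] 0.72
side jar_near [552. -48.] 0.71
side jar_mid [ 684. -133.] 0.28
side jar_far [ 680. -126.] 0.79
top stand [786.  56.] 0.79
top crate [615. -85.] 0.56
top water_bottle [ 711. -276.] 0.8
top cup [581. 360.] 0.89
top small_jar [ 554. -385.] 0.69
top spout_near [631.   5.] 0.88
top spout_mid [689. -52.] 0.96
top spout_far [ 737. -104.] 0.64
top jar_near [553. -50.] 0.85
top jar_mid [611. -90.] 0.68
top jar_far [ 675. -117.] 0.61
```

```bash
cat > fit.py <<'E'
from bench import *
from h import *
import sys,json
def measure(rounds=2,groups=("S","C"),show=None):
    obs={"S":[], "C":[]}
    for r in range(rounds):
        for n in("side","top"):
            d=snapshot(n)
            for g,D in(("S",SP),("C",JA)):
                if g not in groups: continue
                for t,P in D.items():
                    for x in pinpoint(n,t)[:1]:
                        if x["score"]>.3: obs[g].append((d,P,x["pixel"],t,n))
            if show and r==0: show[n]=d
    out={}
    for g in groups:
        f=lambda p:np.concatenate([(proj(d,pose(p,P))[0]-px)/1.5 for d,P,px,_,_ in obs[g]])
        p0=[788,51,-.77] if g=="S" else [615,-88,-.53]
        s=least_squares(f,p0,loss="soft_l1",x_scale=[100,100,1]);out[g]=s.x
        print(g,s.x.round(3),"resid px",np.abs(s.fun*1.5).round(1))
    return out
def rel(S,C):
    c,s=np.cos(S[2]),np.sin(S[2]);v=C[:2]-S[:2]
    return np.array([c*v[0]+s*v[1],-s*v[0]+c*v[1],C[2]-S[2]])
def draw(d,S,C,name):
    im=np.ascontiguousarray(d["pixels"][:,:,::-1]);
    for p,bx in((S,(115,100,142)),(C,(120,43,122))):
        for z in(0,bx[2]):
            q=pose(p,[(a*bx[0],b*bx[1],z) for a,b in((-1,-1),(1,-1),(1,1),(-1,1))])
            cv2.polylines(im,[np.round(proj(d,q)*16).astype(np.int32)],True,(0,255,0) if z else (255,0,255),1,cv2.LINE_AA,4)
    cv2.imwrite(name,cv2.resize(im[60:320,140:420],None,fx=2.4,fy=2.2,interpolation=cv2.INTER_CUBIC))
if __name__=="__main__":
    sh={};o=measure(2,show=sh)
    print(rel(o["S"],o["C"]).round(3),sense()["time"])
    json.dump({k:list(v) for k,v in o.items()},open("o.json","w"))
    for n in sh: draw(sh[n],o["S"],o["C"],f"pics/ov_{n}_{sys.argv[1]}.png")
E
python3 fit.py 1
```

```text
S [ 7.82185e+02  5.77870e+01 -7.55000e-01] resid px [  0.9   3.2   2.5   3.2   3.7   1.    0.7   2.    0.2   0.8   2.    1.5
   2.3   0.8   2.2   0.6  36.1  68.5   1.2   1.2   1.7   1.    1.    2.
   0.7   1.8   3.    0.8 105.1  73.1]
C [ 6.14301e+02 -8.60710e+01 -5.26000e-01] resid px [ 1.2  3.4  3.6  1.3  1.2  1.9  1.3  0.2  2.6  1.3  0.8  0.7  2.3  3.3
  0.1  2.8  2.3  0.5  0.7  3.   0.3  0.3  3.5  1.1 10.2 19.7  0.3  3.6
  0.1  1.9  1.4  0.4]
[ -23.663 -219.818    0.229] 4.2
```

```bash
sed -i 's/if show and r==0/if show is not None and r==0/' fit.py; python3 - <<'E'
from fit import *
import pickle
o={k:np.array(v) for k,v in json.load(open("o.json")).items()}
ds={}
for n in("side","top"):
    d=snapshot(n);ds[n]=d;draw(d,o["S"],o["C"],f"pics/ov_{n}_1.png")
pickle.dump(ds,open("ds0.pkl","wb"))
E
```

```text
(no output)
```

View pics/ov_top_1.png

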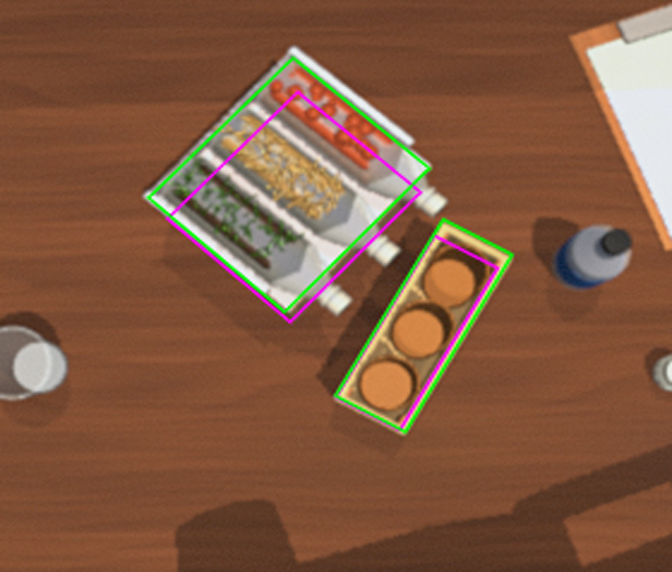

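View pics/ov_side_1.png

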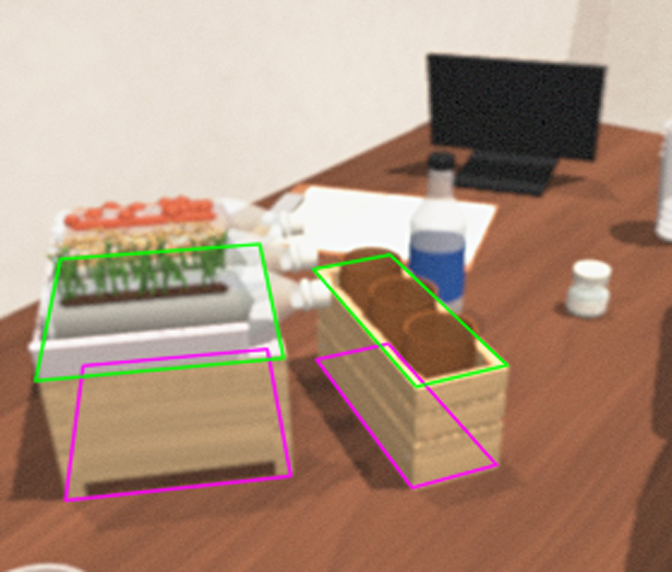

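```bash
sed -i 's/loss="soft_l1"/loss="cauchy"/' fit.py; python3 - <<'E'
from fit import *
import pickle
ds=pickle.load(open("ds0.pkl","rb"))
o=measure(2,groups=("S",))
json.dump({"S":list(o["S"]),"C":[614.3,-86.1,-.526]},open("o.json","w"))
C=np.array([614.3,-86.1,-.526]);print(rel(o["S"],C))
for n in ds: draw(ds[n],o["S"],C,f"pics/ov_{n}_2.png")
im=ds["side"]["pixels"][140:300,150:360,::-1]
cv2.imwrite("pics/z.png",cv2.resize(im,None,fx=3.7,fy=3.7,interpolation=cv2.INTER_CUBIC))
E
```

```text
S [ 7.85285e+02  5.55860e+01 -7.30000e-01] resid px [ 1.1  1.8  3.   0.6  2.7  0.8  1.5  0.5 32.  13.2  0.4  0.8  0.2  1.7
  1.3  0.8  1.8  0.6  0.1  1.1  2.8  1.2  2.1  0.4  1.   0.8  0.5  4.9
  1.8  0.3]
[-3.28297360e+01 -2.19620467e+02  2.04445900e-01]
```

View pics/ov_side_2.png

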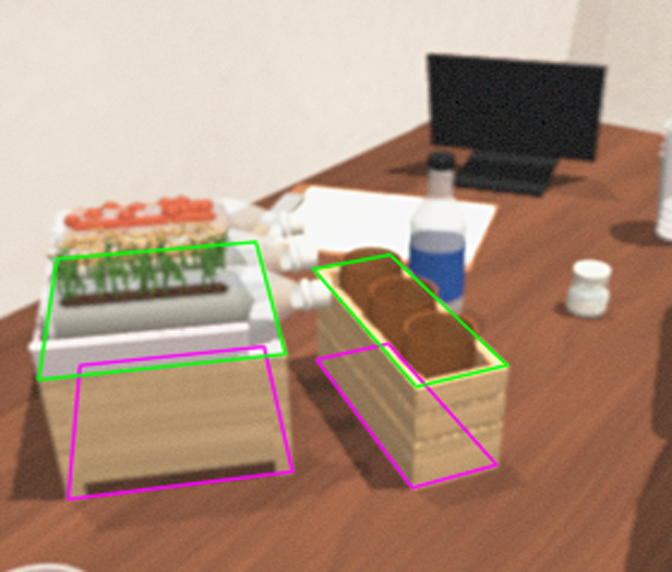

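View pics/z.png

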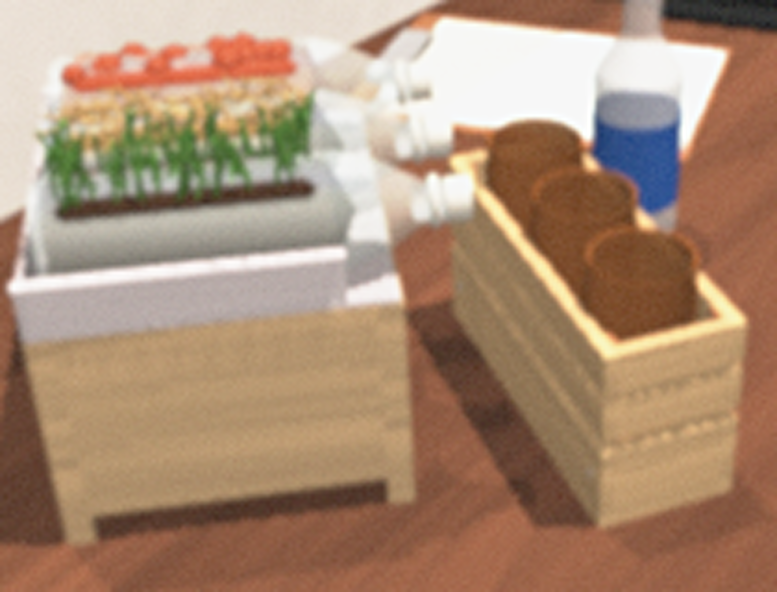

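View pics/ov_top_2.png

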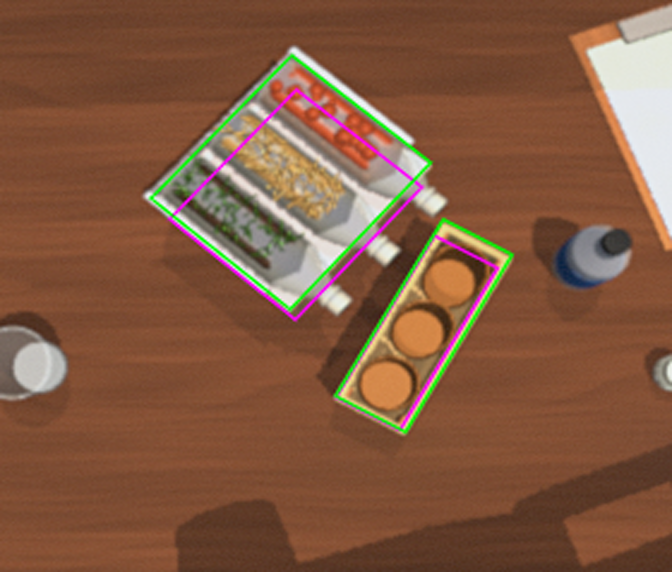

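```bash
python3 - <<'E'
from fit import *
import pickle
ds=pickle.load(open("ds0.pkl","rb"))
im=ds["top"]["pixels"][70:270,190:370,::-1]
cv2.imwrite("pics/zt.png",cv2.resize(im,None,fx=4,fy=3,interpolation=cv2.INTER_CUBIC))
d=ds["side"]
for p in((261.9,275.1),(168.4,286.8),(312.2,281.9),(347.8,272.4)): print(onz(d,p,0).round(1))
o=json.load(open("o.json"));S=np.array(o["S"]);C=np.array(o["C"])
print(pose(S,[(-115,-100,0),(-115,100,0)]),pose(C,[(-120,43,0),(-120,-43,0)]))
E
```

```text
[629.4  60.1   0. ]
[764.7 207.    0. ]
[529.3  11.8   0. ]
[483.9 -60.3   0. ]
[[632.90425839  57.82668238   0.        ]
 [766.34462679 206.80207659   0.        ]] [[532.11068182  11.33672807   0.        ]
 [488.93196713 -63.03798939   0.        ]]
```

View pics/zt.png

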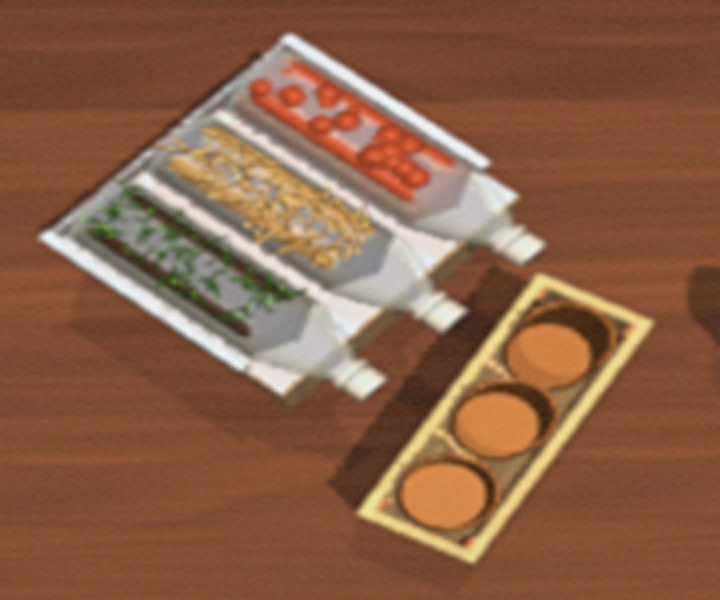

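```bash
python3 - <<'E'
from fit import *
import pickle
ds=pickle.load(open("ds0.pkl","rb"))
T=ds["top"];D=ds["side"]
So=[(T,(-75,-143,180),(283.75,199.7)),(T,(0,-143,180),(304.75,177.3)),(T,(75,-143,180),(324.5,154.3)),(D,(-115,-100,0),(261.9,275.1)),(D,(-115,100,0),(168.4,286.8))]
Co=[(T,(120,43,122),(325.25,161.7)),(T,(120,-43,122),(353.25,177)),(T,(-120,-43,122),(308.25,257.3)),(T,(-120,43,122),(280,241.3)),(D,(-120,43,0),(312.2,281.9)),(D,(-120,-43,0),(347.8,272.4))]
r={}
for k,ob,p0 in(("S",So,[785,56,-.75]),("C",Co,[614,-86,-.52])):
    f=lambda p:np.concatenate([proj(d,pose(p,P))[0]-px for d,P,px in ob])
    s=least_squares(f,p0,x_scale=[100,100,1]);r[k]=s.x;print(k,s.x.round(3),s.fun.round(1))
print(rel(r["S"],r["C"]))
for P,z in((So[:3],180),):
    print([onz(d,px,z).round(1)[:2] for d,_,px in P])
json.dump({k:list(v) for k,v in r.items()},open("o.json","w"))
E
```

```text
S [ 7.82372e+02  5.32410e+01 -7.44000e-01] [-0.1 -0.4 -1.  -0.3 -0.9  0.5  0.5 -0.8  0.6 -0.8]
C [ 6.0965e+02 -8.6734e+01 -5.3700e-01] [-0.2 -0.6  0.3  0.4 -0.   0.3 -0.8 -0.4  0.4  0.1  0.2 -0.6]
[-3.22711585e+01 -2.19964117e+02  2.07169154e-01]
[array([629.5,  -1.3]), array([684.6, -54.4]), array([ 742., -105.])]
```

```bash
cat > go.py <<'E'
from h import *
from bench import *
import json
LEN=167
def Rpush(phi,L):  # phi: push direction angle (rad), lean L deg
    L=np.radians(L);u=np.array([np.cos(phi),np.sin(phi),0]);k=np.array([0,0,1.])
    x=u*np.cos(L)+k*np.sin(L);z=u*np.sin(L)-k*np.cos(L);return np.c_[x,np.cross(z,x),z]
def tcp(contact,phi,L,ln=LEN):
    R=Rpush(phi,L);return np.asarray(contact)-ln*R[:,2]-11*R[:,0],R
def delta(p,R,s=None):
    s=s or sense();R0=Ro.from_euler("xyz",s["tcp_rot"],degrees=True).as_matrix()
    d=R0.T@(p-s["tool_pos"]);w=Ro.from_matrix(R0.T@R).as_rotvec()
    return d,w
def show(contact,phi,L,ln=LEN):
    p,R=tcp(contact,phi,L,ln);d,w=delta(p,R)
    print("tcp",p.round(1),"d",d.round(1),"w",w.round(4),"|d|",np.linalg.norm(d).round(),"deg",np.degrees(np.linalg.norm(w)).round(1));return d,w
o=json.load(open("o.json"));S=np.array(o["S"]);C=np.array(o["C"])
def SW(x,y,z): return pose(S,[(x,y,z)])[0]
def CW(x,y,z): return pose(C,[(x,y,z)])[0]
E
python3 - <<'E'
import json
json.dump({"S":[783,54,-.744],"C":[611,-86.5,-.535]},open("o.json","w"))
from go import *
phi=C[2]+np.pi/2
show(CW(0,-43-55,170),phi,38)
show(CW(0,-43-55,24),phi,38)
E
```

```text
tcp [ 504.2 -266.7  294.8] d [ 347.6 -147.8  109.9] w [ 0.2012  0.6425 -0.5843] |d| 393.0 deg 51.1
tcp [ 504.2 -266.7  148.8] d [ 347.6 -147.8  255.9] w [ 0.2012  0.6425 -0.5843] |d| 456.0 deg 51.1
```

Call:
arm_command(plan=[{"jaw":0,"dx":347,"dy":-148,"dz":110,"wx":0.201,"wy":0.643,"wz":-0.584},{"jaw":0,"dx":347,"dy":-148,"dz":110,"wx":0.201,"wy":0.643,"wz":-0.584},{"jaw":0,"dx":347,"dy":-148,"dz":110,"wx":0.201,"wy":0.643,"wz":-0.584},{"jaw":0,"dx":347,"dy":-148,"dz":110,"wx":0.201,"wy":0.643,"wz":-0.584},{"jaw":0,"dx":347,"dy":-148,"dz":110,"wx":0.201,"wy":0.643,"wz":-0.584},{"jaw":0,"dx":347,"dy":-148,"dz":110,"wx":0.201,"wy":0.643,"wz":-0.584},{"jaw":0,"dx":347,"dy":-148,"dz":110,"wx":0.201,"wy":0.643,"wz":-0.584},{"jaw":0,"dx":347,"dy":-148,"dz":110,"wx":0.201,"wy":0.643,"wz":-0.584},{"jaw":0,"dx":347,"dy":-148,"dz":110,"wx":0.201,"wy":0.643,"wz":-0.584},{"jaw":0,"dx":347,"dy":-148,"dz":110,"wx":0.201,"wy":0.643,"wz":-0.584},{"jaw":0,"dx":347,"dy":-148,"dz":110,"wx":0.201,"wy":0.643,"wz":-0.584}])

```text
time: 6.4
tool_pos: [503.3, -267.5, 295.2]
tcp_rot: [179.9, -38.0, 59.4]
ft_force: [-0.3, 0.0, 0.2]
finger_gap: 85.4
```

```bash
python3 - <<'E'
from go import *
phi=C[2]+np.pi/2
show(CW(0,-43-55,170),phi,38)
show(CW(0,-43-55,24),phi,38)
s=sense();print(s["time"],s["joint_pos"].round(1),s["ft_force"].round(1))
d=snapshot("side");cv2.imwrite("pics/s2.png",cv2.resize(d["pixels"][100:320,180:460,::-1],None,fx=2.8,fy=2.7,interpolation=cv2.INTER_CUBIC))
E
```

```text
tcp [ 504.2 -266.7  294.8] d [0.7 0.3 1. ] w [0.0013 0.0001 0.0001] |d| 1.0 deg 0.1
tcp [ 504.2 -266.7  148.8] d [-89.2   0.2 116. ] w [0.0013 0.0001 0.0001] |d| 146.0 deg 0.1
6.4 [-44.9  10.8  97.8  36.9  83.7 -22.4] [-0.3  0.   0.2]
```

View pics/s2.png

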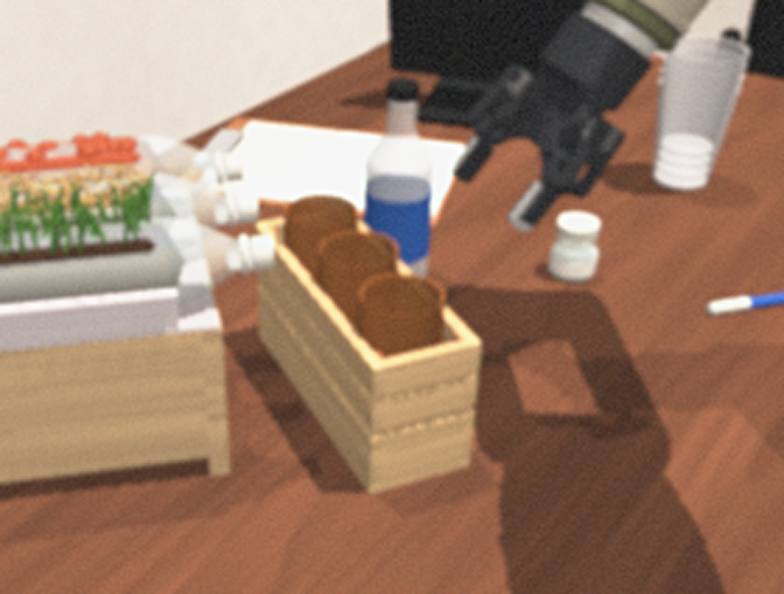

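```bash
python3 - <<'E'
from go import *
s=sense();R=Ro.from_euler("xyz",s["tcp_rot"],degrees=True).as_matrix()
d=snapshot("side")
for L in(160,167,173):
    for y in(-48,48):
        print(L,y,proj(d,[s["tool_pos"]+R@np.array([x,y,L]) for x in(-11,0,11)]).round(1).tolist())
im=d["pixels"][130:210,320:410,::-1];cv2.imwrite("pics/f.png",cv2.resize(im,None,fx=7,fy=7,interpolation=cv2.INTER_CUBIC))
E
```

```text
160 -48 [[368.2, 185.6], [365.1, 183.7], [361.9, 181.7]]
160 48 [[346.5, 167.4], [343.5, 165.4], [340.4, 163.5]]
167 -48 [[366.3, 188.2], [363.1, 186.3], [359.9, 184.3]]
167 48 [[344.8, 169.8], [341.7, 167.9], [338.6, 165.9]]
173 -48 [[364.6, 190.4], [361.4, 188.5], [358.2, 186.5]]
173 48 [[343.2, 171.9], [340.2, 170.0], [337.1, 168.0]]
```

View pics/f.png

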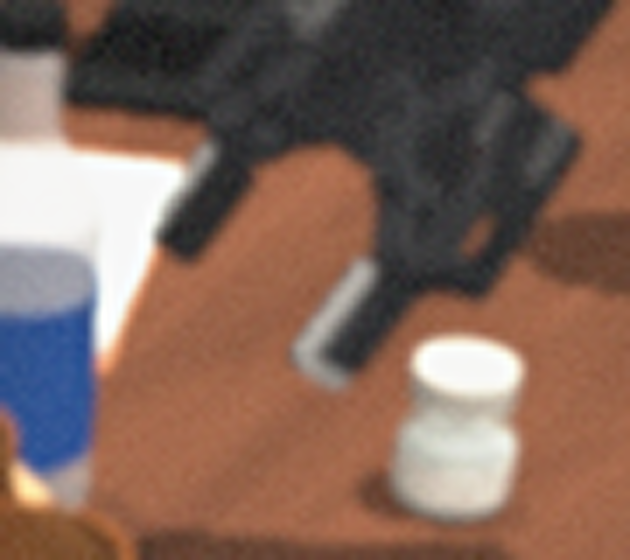

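```bash
sed -i 's/^LEN=.*/LEN=160/' go.py; python3 - <<'E'
from go import *
phi=C[2]+np.pi/2
show(CW(0,-43-50,24),phi,38)
show(CW(0,-43-15,24),phi,38)
E
```

```text
tcp [ 508.9 -258.7  143.3] d [-85.    0.  126.6] w [ 0.0023  0.0001 -0.0007] |d| 152.0 deg 0.1
tcp [ 526.8 -228.6  143.3] d [-5.740e+01 -1.000e-01  1.481e+02] w [ 0.0023  0.0001 -0.0007] |d| 159.0 deg 0.1
```

Call:
arm_command(plan=[{"jaw":0,"dx":-85,"dy":0,"dz":126.5,"wx":0.002},{"jaw":0,"dx":-85,"dy":0,"dz":126.5,"wx":0.002},{"jaw":0,"dx":-85,"dy":0,"dz":126.5,"wx":0.002},{"jaw":0,"dx":-85,"dy":0,"dz":126.5,"wx":0.002},{"jaw":0,"dx":-57.5,"dy":0,"dz":148,"wx":0.002},{"jaw":0,"dx":-57.5,"dy":0,"dz":148,"wx":0.002},{"jaw":0,"dx":-57.5,"dy":0,"dz":148,"wx":0.002}])

```text
invalid input
```

```bash
python3 - <<'E'
from go import *
phi=C[2]+np.pi/2
show(CW(0,-43-15,24),phi,38)
show(CW(0,-43,24),phi,38)
# final: crate home shape; contact moves with crate frame from C to home
H=np.array([*SW(0,-143,0)[:2],S[2]])
for f in(.2,.4,.6,.8,1.0):
    q=C+(H-C)*f
    print(f);show(pose(q,[(0,-43,24)])[0],q[2]+np.pi/2,38)
for n in("side","top"):
    d=snapshot(n);cv2.imwrite(f"pics/{n}3.png",cv2.resize(d["pixels"][100:320,180:460,::-1],None,fx=2.8,fy=2.7,interpolation=cv2.INTER_CUBIC))
E
```

```text
tcp [ 526.8 -228.6  143.3] d [-5.740e+01 -1.000e-01  1.481e+02] w [ 0.0023  0.0001 -0.0007] |d| 159.0 deg 0.1
tcp [ 534.4 -215.7  143.3] d [-4.560e+01 -1.000e-01  1.574e+02] w [ 0.0023  0.0001 -0.0007] |d| 164.0 deg 0.1
0.2
tcp [ 544.1 -205.3  143.3] d [-34.6   2.9 165.9] w [-0.0234  0.      0.0323] |d| 170.0 deg 2.3
0.4
tcp [ 554.  -194.7  143.3] d [-23.5   6.  174.6] w [-0.0491 -0.      0.0652] |d| 176.0 deg 4.7
0.6
tcp [ 564.  -183.9  143.3] d [-12.2   9.  183.5] w [-0.0749 -0.      0.0981] |d| 184.0 deg 7.1
0.8
tcp [ 574.1 -172.9  143.3] d [ -0.6  12.1 192.5] w [-1.006e-01 -1.000e-04  1.311e-01] |d| 193.0 deg 9.5
1.0
tcp [ 584.5 -161.7  143.3] d [ 11.1  15.3 201.7] w [-1.264e-01 -1.000e-04  1.640e-01] |d| 203.0 deg 11.9
```

View pics/side3.png

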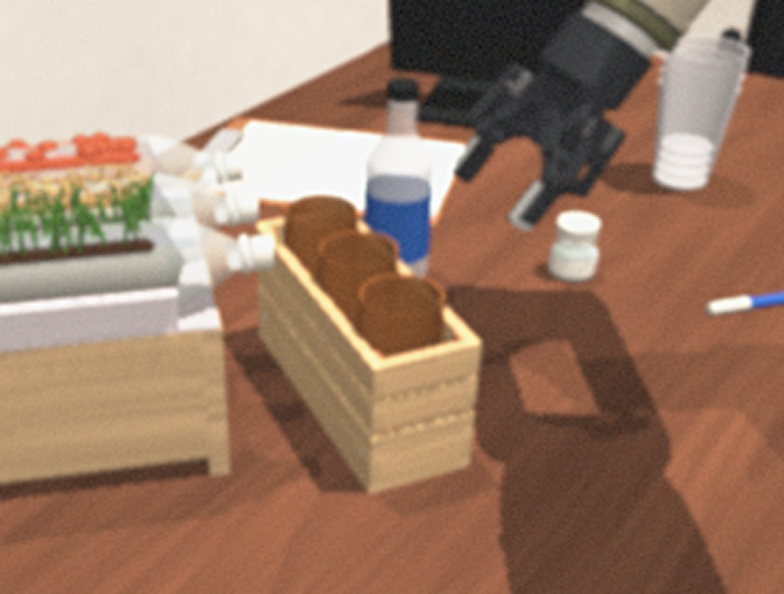

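View pics/top3.png

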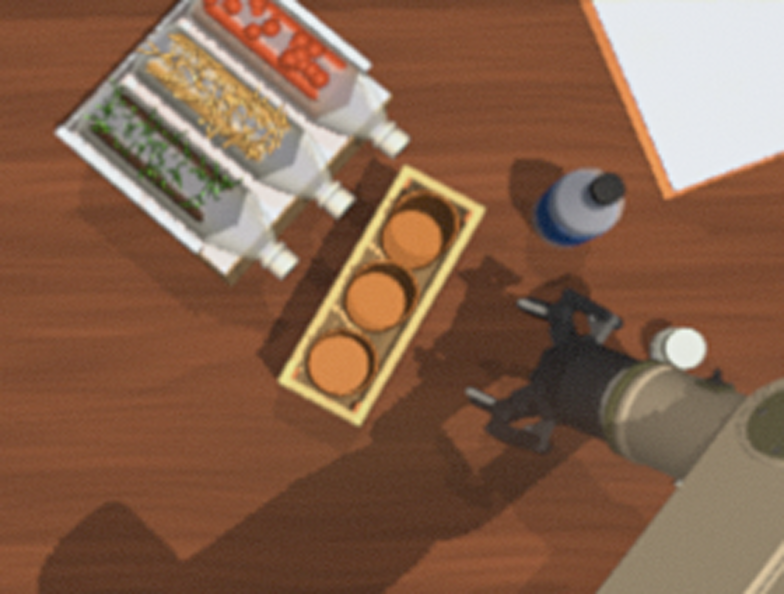

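Call:
arm_command(plan=[{"jaw":0,"dx":-57.5,"dy":0,"dz":148,"wx":0.002,"wy":0,"wz":0},{"jaw":0,"dx":-57.5,"dy":0,"dz":148,"wx":0.002,"wy":0,"wz":0},{"jaw":0,"dx":-57.5,"dy":0,"dz":148,"wx":0.002,"wy":0,"wz":0},{"jaw":0,"dx":-57.5,"dy":0,"dz":148,"wx":0.002,"wy":0,"wz":0},{"jaw":0,"dx":-57.5,"dy":0,"dz":148,"wx":0.002,"wy":0,"wz":0},{"jaw":0,"dx":-57.5,"dy":0,"dz":148,"wx":0.002,"wy":0,"wz":0}])

```text
time: 7.2
tool_pos: [527.8, -228.9, 145.1]
tcp_rot: [179.9, -38.0, 59.4]
ft_force: [0.3, 0.4, 0.1]
finger_gap: 85.8
```

```bash
python3 - <<'E'
from go import *
phi=C[2]+np.pi/2
show(CW(0,-43-15,24),phi,38)
show(CW(0,-43,24),phi,38)
H=np.array([*SW(0,-143,0)[:2],S[2]])
for f in(.2,.4,.6,.8,1.0):
    q=C+(H-C)*f
    print(f);show(pose(q,[(0,-43,24)])[0],q[2]+np.pi/2,38)
for n in("side","top"):
    d=snapshot(n);cv2.imwrite(f"pics/{n}4.png",cv2.resize(d["pixels"][100:320,180:460,::-1],None,fx=2.8,fy=2.7,interpolation=cv2.INTER_CUBIC))
E
```

```text
tcp [ 526.8 -228.6  143.3] d [-1.3 -1.   1.2] w [ 0.0015 -0.0005  0.0011] |d| 2.0 deg 0.1
tcp [ 534.4 -215.7  143.3] d [10.5 -1.  10.5] w [ 0.0015 -0.0005  0.0011] |d| 15.0 deg 0.1
0.2
tcp [ 544.1 -205.3  143.3] d [21.4  2.  19. ] w [-0.0242 -0.0005  0.034 ] |d| 29.0 deg 2.4
0.4
tcp [ 554.  -194.7  143.3] d [32.5  5.1 27.7] w [-0.05   -0.0005  0.067 ] |d| 43.0 deg 4.8
0.6
tcp [ 564.  -183.9  143.3] d [43.8  8.2 36.6] w [-0.0757 -0.0006  0.0999] |d| 58.0 deg 7.2
0.8
tcp [ 574.1 -172.9  143.3] d [55.4 11.3 45.6] w [-0.1015 -0.0006  0.1328] |d| 73.0 deg 9.6
1.0
tcp [ 584.5 -161.7  143.3] d [67.1 14.5 54.8] w [-0.1272 -0.0007  0.1658] |d| 88.0 deg 12.0
```

View pics/side4.png

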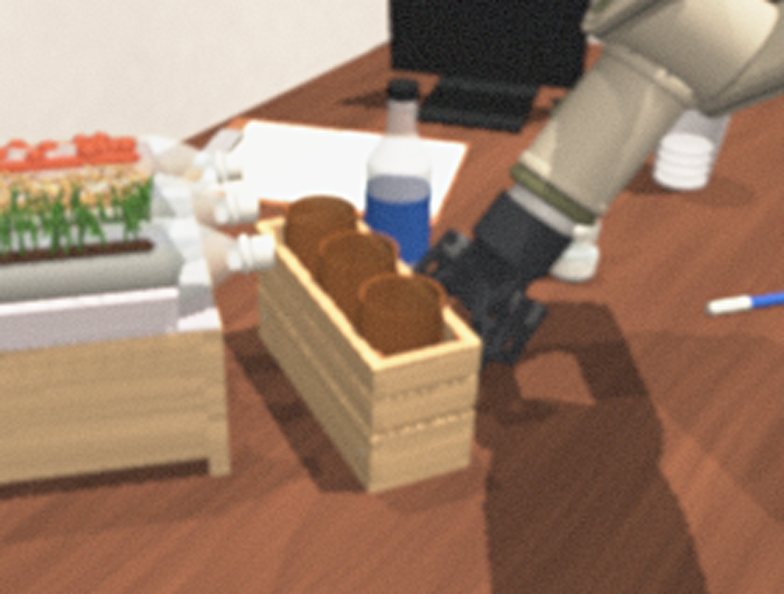

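View pics/top4.png

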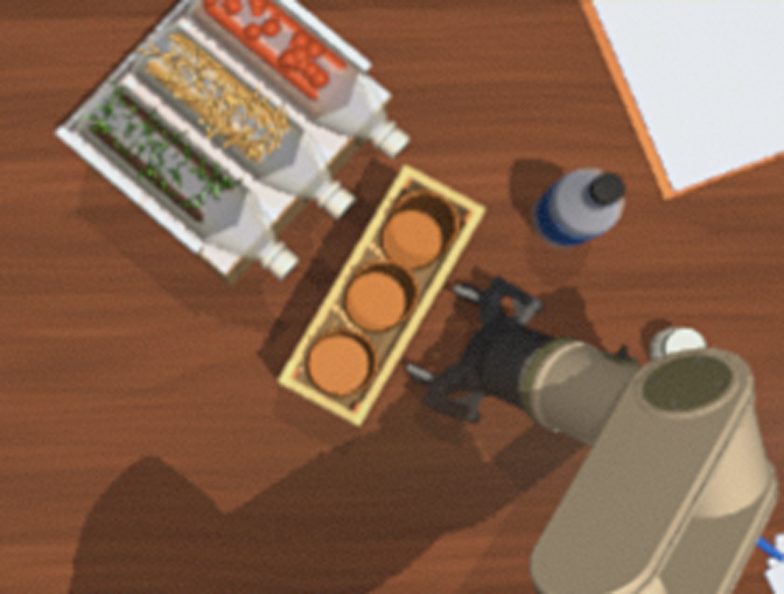

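Call:
arm_command(plan=[{"jaw":0,"dx":4,"dy":-1,"dz":4,"wx":0,"wy":0,"wz":0},{"jaw":0,"dx":8,"dy":-1,"dz":8,"wx":0,"wy":0,"wz":0},{"jaw":0,"dx":10.5,"dy":-1,"dz":10.5,"wx":0,"wy":0,"wz":0},{"jaw":0,"dx":13,"dy":-0.5,"dz":12.5,"wx":-0.005,"wy":0,"wz":0.007},{"jaw":0,"dx":16,"dy":0.5,"dz":15,"wx":-0.012,"wy":0,"wz":0.017},{"jaw":0,"dx":19,"dy":1.5,"dz":17,"wx":-0.019,"wy":0,"wz":0.027},{"jaw":0,"dx":22,"dy":2.2,"dz":19.5,"wx":-0.025,"wy":0,"wz":0.035},{"jaw":0,"dx":25,"dy":3,"dz":22,"wx":-0.032,"wy":0,"wz":0.045},{"jaw":0,"dx":28,"dy":4,"dz":24,"wx":-0.04,"wy":0,"wz":0.054},{"jaw":0,"dx":30.5,"dy":4.6,"dz":26,"wx":-0.045,"wy":0,"wz":0.061},{"jaw":0,"dx":32.5,"dy":5,"dz":27.5,"wx":-0.05,"wy":0,"wz":0.067},{"jaw":0,"dx":32.5,"dy":5,"dz":27.5,"wx":-0.05,"wy":0,"wz":0.067}])

```text
time: 8.5
tool_pos: [552.0, -192.9, 140.4]
tcp_rot: [-179.6, -37.9, 54.4]
ft_force: [-7.6, -2.3, 2.9]
finger_gap: 85.4
```

```bash
cat > look.py <<'E'
import sys
from go import *
from fit import draw,rel
k=sys.argv[1]
for n in("top","side"):
    d=snapshot(n);r=[]
    for t,P in JA.items():
        if t=="crate": continue
        for x in pinpoint(n,t)[:1]:
            w=onz(d,x["pixel"],150);r.append((t,rel(S,np.array([*w[:2],0]))[:2].round(1).tolist(),round(x["score"],2)))
    print(n,r)
    cv2.imwrite(f"pics/{n}{k}.png",cv2.resize(d["pixels"][100:320,180:460,::-1],None,fx=2.8,fy=2.7,interpolation=cv2.INTER_CUBIC))
s=sense();print(s["time"],s["ft_force"].round(1),s["tool_pos"].round(1))
E
python3 look.py 5
```

```text
top [('jar_near', [-22.6, -200.8], 0.68), ('jar_mid', [-21.9, -198.9], 0.6), ('jar_far', [51.4, -175.5], 0.71)]
side [('jar_near', [-90.2, -193.9], 0.95), ('jar_mid', [-30.6, -192.6], 0.92), ('jar_far', [53.0, -182.3], 0.85)]
8.9 [-8.5 -2.5  2.9] [ 552.  -193.   140.4]
```

View pics/top5.png

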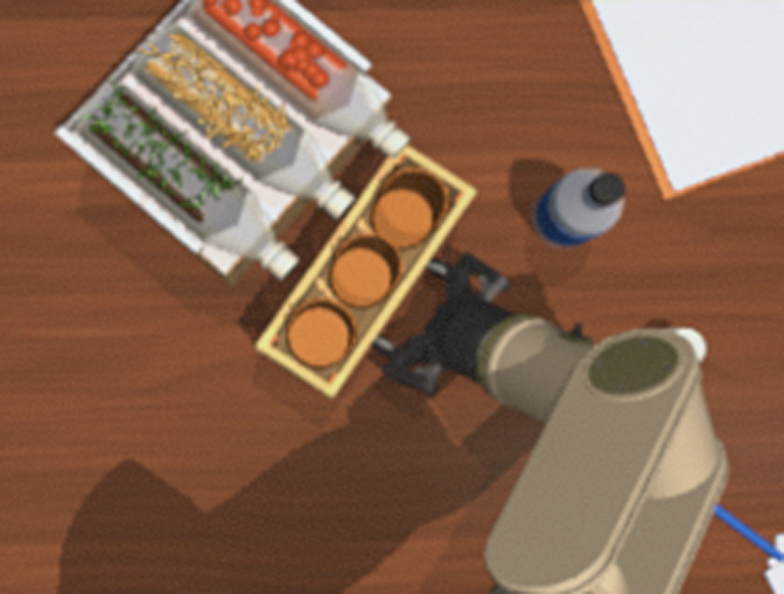

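View pics/side5.png

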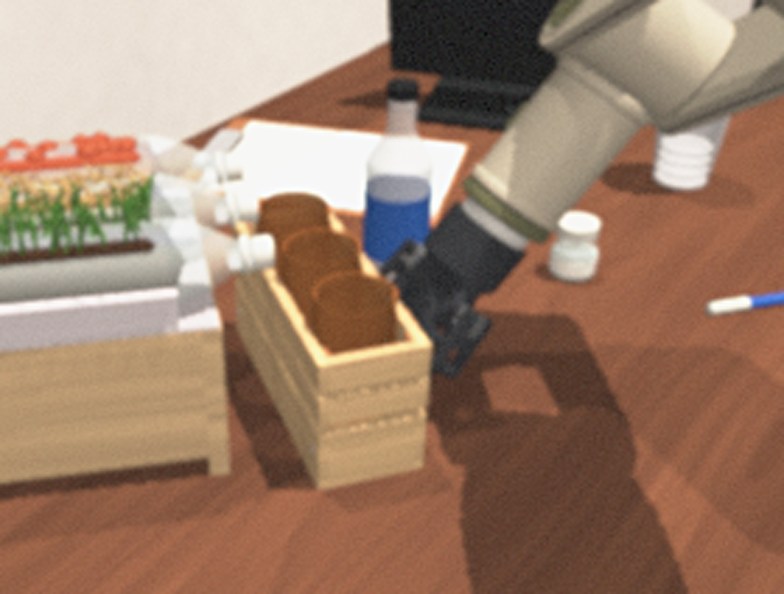

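```bash
python3 - <<'E'
from go import *
H=np.array([*SW(0,-143,0)[:2],S[2]])
for f in(.4,.5,.6,.7,.8,.9):
    q=C+(H-C)*f
    print(f);show(pose(q,[(0,-43,24)])[0],q[2]+np.pi/2,38)
E
```

```text
0.4
tcp [ 554.  -194.7  143.3] d [ 1.6  2.6 -2.5] w [-0.0056  0.0007 -0.0016] |d| 4.0 deg 0.3
0.5
tcp [ 559.  -189.4  143.3] d [7.3 3.6 2. ] w [-0.0185  0.0008  0.0148] |d| 8.0 deg 1.4
0.6
tcp [ 564.  -183.9  143.3] d [13.1  4.5  6.5] w [-0.0313  0.0009  0.0313] |d| 15.0 deg 2.5
0.7
tcp [ 569.  -178.4  143.3] d [18.9  5.5 11. ] w [-0.0442  0.0009  0.0478] |d| 23.0 deg 3.7
0.8
tcp [ 574.1 -172.9  143.3] d [24.8  6.4 15.6] w [-0.0571  0.001   0.0643] |d| 30.0 deg 4.9
0.9
tcp [ 579.3 -167.3  143.3] d [30.7  7.4 20.2] w [-0.0699  0.001   0.0807] |d| 38.0 deg 6.1
```

Call:
arm_command(plan=[{"jaw":0,"dx":3,"dy":1.5,"dz":0,"wx":-0.008,"wy":0,"wz":0.005},{"jaw":0,"dx":6,"dy":3,"dz":1.5,"wx":-0.015,"wy":0,"wz":0.012},{"jaw":0,"dx":9,"dy":4.5,"dz":4,"wx":-0.022,"wy":0,"wz":0.02},{"jaw":0,"dx":12,"dy":6,"dz":6,"wx":-0.029,"wy":0,"wz":0.028},{"jaw":0,"dx":15,"dy":7,"dz":8,"wx":-0.036,"wy":0,"wz":0.036},{"jaw":0,"dx":18,"dy":8,"dz":10.3,"wx":-0.043,"wy":0,"wz":0.045},{"jaw":0,"dx":21,"dy":9,"dz":12.6,"wx":-0.05,"wy":0,"wz":0.054},{"jaw":0,"dx":24,"dy":10,"dz":15,"wx":-0.056,"wy":0,"wz":0.062},{"jaw":0,"dx":27,"dy":11,"dz":17.3,"wx":-0.062,"wy":0,"wz":0.071},{"jaw":0,"dx":29,"dy":11.5,"dz":18.8,"wx":-0.067,"wy":0,"wz":0.077},{"jaw":0,"dx":30.5,"dy":12,"dz":20,"wx":-0.07,"wy":0,"wz":0.081},{"jaw":0,"dx":30.5,"dy":12,"dz":20,"wx":-0.07,"wy":0,"wz":0.081}])

```text
time: 10.1
tool_pos: [582.5, -169.8, 142.4]
tcp_rot: [-179.9, -37.9, 48.5]
ft_force: [-5.5, -1.9, -2.3]
finger_gap: 85.8
```

```bash
python3 look.py 6
```

```text
top [('jar_near', [-80.6, -153.4], 0.97), ('jar_mid', [-2.7, -160.6], 0.75), ('jar_far', [69.6, -143.9], 0.6)]
side [('jar_near', [-73.6, -149.3], 0.87), ('jar_mid', [-6.5, -152.3], 0.95), ('jar_far', [88.3, -156.4], 0.79)]
10.5 [-5.9 -1.7 -2.2] [ 582.6 -170.   142.6]
```

View pics/top6.png

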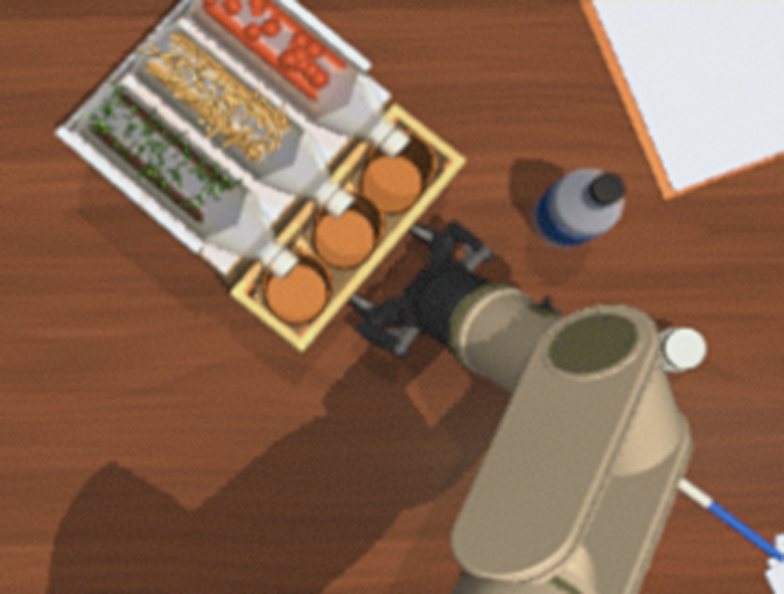

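View pics/side6.png

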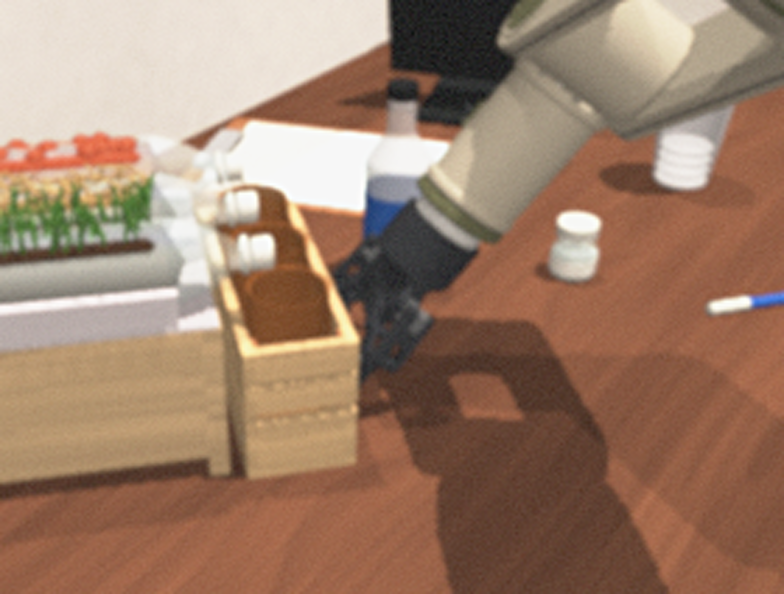

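```bash
python3 - <<'E'
from go import *
from fit import rel
s=sense();R=Ro.from_euler("xyz",s["tcp_rot"],degrees=True).as_matrix()
c=s["tool_pos"]+R@np.array([11,0,160.]);print(c,rel(S,np.array([*c[:2],0])))
r=rel(S,np.array([*c[:2],0]))
for y in(-190,-186,-183):show(SW(r[0]+4,y,24),S[2]+np.pi/2,38)
E
```

```text
[653.37634756 -89.75504034  23.13361037] [   1.98353136 -193.55585369    0.744     ]
tcp [ 586.1 -168.7  143.3] d [3.  1.8 1.5] w [-0.0132  0.0015  0.0158] |d| 4.0 deg 1.2
tcp [ 588.9 -165.8  143.3] d [6.2 1.9 3.9] w [-0.0132  0.0015  0.0158] |d| 8.0 deg 1.2
tcp [ 590.9 -163.6  143.3] d [8.6 1.9 5.8] w [-0.0132  0.0015  0.0158] |d| 11.0 deg 1.2
```

Call:
arm_command(plan=[{"jaw":0,"dx":1.5,"dy":1.5,"dz":1,"wx":-0.006,"wy":0,"wz":0.007},{"jaw":0,"dx":3,"dy":2.5,"dz":2,"wx":-0.013,"wy":0,"wz":0.016},{"jaw":0,"dx":4.5,"dy":3.5,"dz":3,"wx":-0.013,"wy":0,"wz":0.016},{"jaw":0,"dx":6,"dy":4,"dz":4,"wx":-0.013,"wy":0,"wz":0.016},{"jaw":0,"dx":7,"dy":4,"dz":5,"wx":-0.013,"wy":0,"wz":0.016},{"jaw":0,"dx":7,"dy":4,"dz":5,"wx":-0.013,"wy":0,"wz":0.016}])

```text
time: 11.1
tool_pos: [591.1, -166.3, 142.9]
tcp_rot: [-180.0, -37.9, 47.4]
ft_force: [-7.4, -2.7, -1.3]
finger_gap: 85.5
```

```bash
python3 look.py 7
```

```text
top [('jar_near', [-76.7, -142.1], 0.57), ('jar_mid', [2.2, -142.2], 0.79), ('jar_far', [76.1, -137.5], 0.87)]
side [('jar_near', [-58.7, -139.8], 0.6), ('jar_mid', [-13.0, -145.7], 0.81), ('jar_far', [92.4, -151.9], 0.62)]
11.5 [-7.  -2.4 -2.1] [ 591.1 -166.3  142.8]
```

View pics/top7.png

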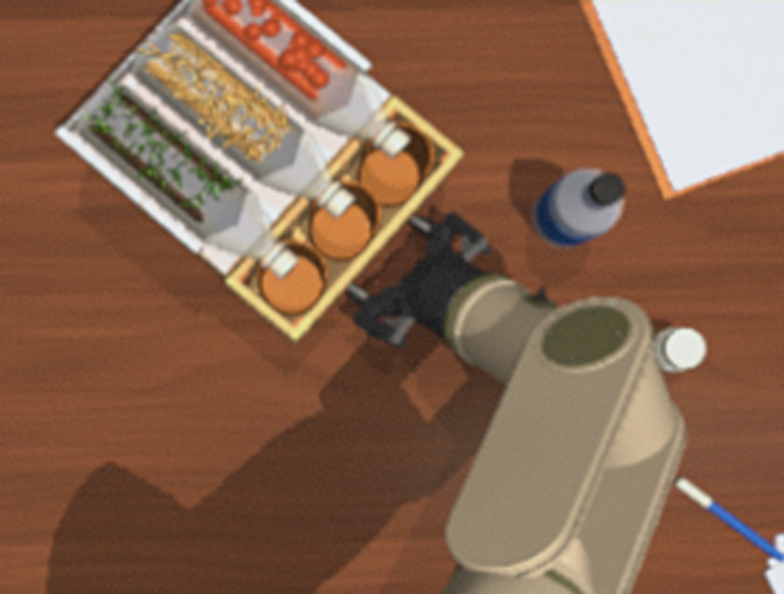

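View pics/side7.png

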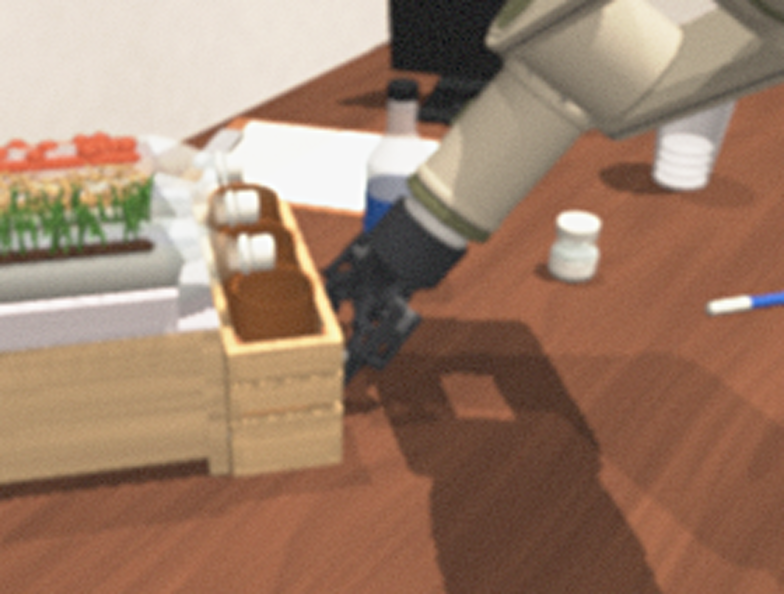

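Call:
arm_command(plan=[{"jaw":0,"dx":1.2,"dy":0,"dz":0.9,"wx":0,"wy":0,"wz":0},{"jaw":0,"dx":2.4,"dy":0,"dz":1.8,"wx":0,"wy":0,"wz":0},{"jaw":0,"dx":2.4,"dy":0,"dz":1.8,"wx":0,"wy":0,"wz":0}])

```text
time: 11.8
tool_pos: [592.5, -164.9, 142.9]
tcp_rot: [-180.0, -37.8, 47.4]
ft_force: [-16.0, -8.9, 3.5]
finger_gap: 85.4
```

Call:
arm_command(plan=[{"jaw":0,"dx":1.2,"dy":0,"dz":0.9,"wx":0,"wy":0,"wz":0},{"jaw":0,"dx":1.6,"dy":0,"dz":1.2,"wx":0,"wy":0,"wz":0},{"jaw":0,"dx":1.6,"dy":0,"dz":1.2,"wx":0,"wy":0,"wz":0}])

```text
time: 12.1
tool_pos: [592.9, -164.6, 142.9]
tcp_rot: [-179.9, -37.7, 47.4]
ft_force: [-31.0, -16.5, 10.9]
finger_gap: 85.3
```

```bash
python3 - <<'E'
from go import *
for n,(y0,y1,x0,x1) in dict(top=(110,250,240,360),side=(140,290,230,360)).items():
    d=snapshot(n);cv2.imwrite(f"pics/{n}8.png",cv2.resize(d["pixels"][y0:y1,x0:x1,::-1],None,fx=4.2,fy=4.2,interpolation=cv2.INTER_CUBIC))
s=sense();print(s["ft_force"],s["wrist_torque"],s["tool_pos"],s["time"])
E
```

```text
[-30.84170937 -17.85607755  11.15489536] [-1.31498713  3.08015736  1.92824682] [ 592.9016833  -164.58722331  142.8780171 ] 12.2
```

View pics/top8.png

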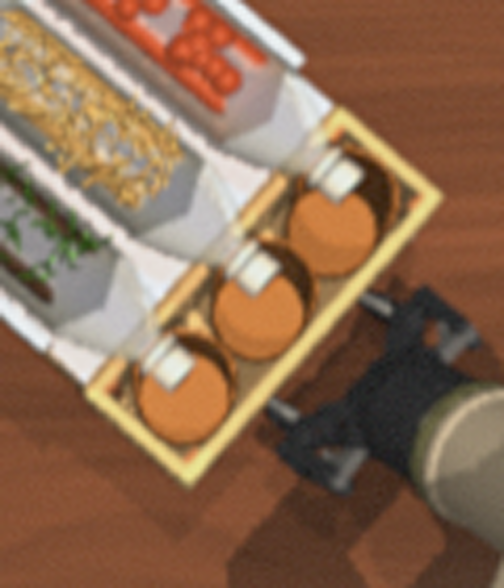

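View pics/side8.png

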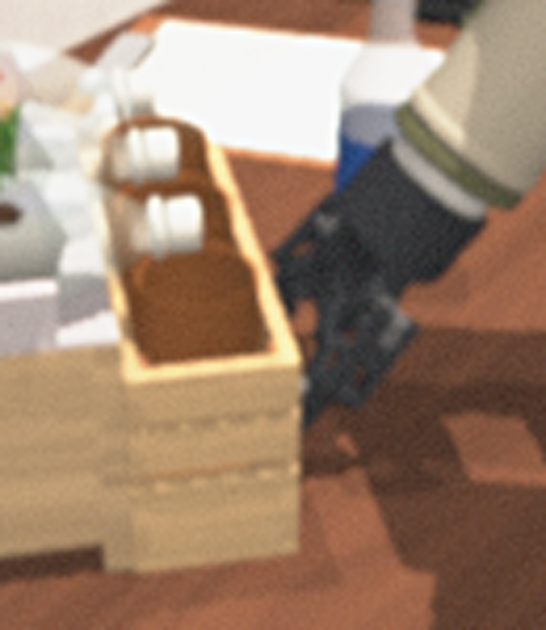

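```bash
python3 - <<'E'
from go import *
from fit import rel
d=snapshot("top")
f=lambda a,b:(240+a/4.2,110+b/4.2)
sp=[(-75,f(179,375)),(0,f(263,282)),(75,f(347,184))]
co=[((120,43,122),f(340,108)),((120,-43,122),f(442,195)),((-120,-43,122),f(190,487)),((-120,43,122),f(88,392))]
pc=least_squares(lambda p:np.concatenate([proj(d,pose(p,P))[0]-x for P,x in co]),[680,-45,-.744],x_scale=[100,100,1]);print("crate",pc.x,pc.fun.round(1))
ps=least_squares(lambda p:np.concatenate([proj(d,pose(p,(x,-143,180)))[0]-q for x,q in sp]),S,x_scale=[100,100,1]);print("stand",ps.x,ps.fun.round(1))
print("rel by spout fit",rel(ps.x,pc.x),"rel old S",rel(S,pc.x))
# stand front bottom/top edge corners vs crate; overlay predicted home
im=np.ascontiguousarray(d["pixels"][:,:,::-1]);im=cv2.resize(im[110:250,240:360],None,fx=4.2,fy=4.2,interpolation=cv2.INTER_CUBIC)
def pl(pts,col):
    q=(proj(d,pts)-[240,110]+.5)*4.2-.5;cv2.polylines(im,[np.round(q*16).astype(np.int32)],True,col,1,cv2.LINE_AA,4)
t=np.linspace(0,2*np.pi,40)
for x in(-75,0,75):
    pl(pose(pc.x,np.c_[x+28.5*np.cos(t),28.5*np.sin(t),0*t+150]),(255,255,0))
    pl(pose(S,np.c_[x+12*np.cos(t),-143+0*t,180+12*np.sin(t)]),(0,255,0))
pl(pose(pc.x,[(a*120,b*43,122) for a,b in((-1,-1),(1,-1),(1,1),(-1,1))]),(255,0,255))
cv2.imwrite("pics/ov9.png",im)
E
```

```text
crate [685.61514783 -53.49248449  -0.73413293] [-0.1 -0.3  0.4  0.2  0.2 -0.3 -0.5  0.4]
stand [ 7.82142046e+02  5.68095738e+01 -7.34470965e-01] [ 0.2 -0.   0.1 -0.5 -0.3  0.5]
rel by spout fit [ 2.28298850e+00 -1.46556386e+02  3.38040165e-04] rel old S [ 1.14540638e+00 -1.45041827e+02  9.86707473e-03]
```

View pics/ov9.png

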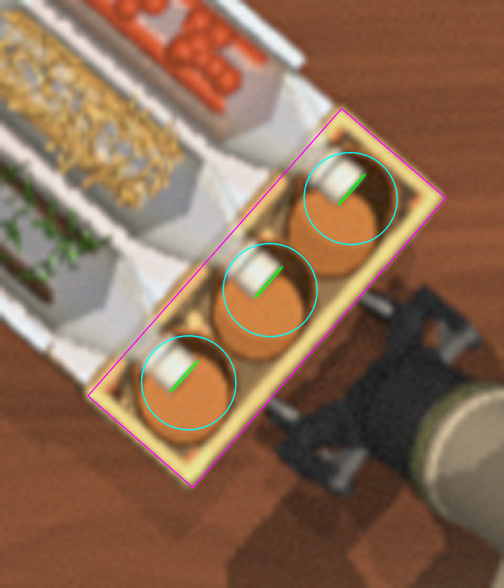

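Call:
arm_command(plan=[{"jaw":0,"dx":-1.6,"dy":0,"dz":-1.2,"wx":0,"wy":0,"wz":0},{"jaw":0,"dx":-4,"dy":0,"dz":-3,"wx":0,"wy":0,"wz":0},{"jaw":0,"dx":-8,"dy":0,"dz":-6,"wx":0,"wy":0,"wz":0},{"jaw":0,"dx":-16,"dy":0,"dz":-12,"wx":0,"wy":0,"wz":0},{"jaw":0,"dx":-32,"dy":0,"dz":-25,"wx":0,"wy":0,"wz":0},{"jaw":0,"dx":-47,"dy":0,"dz":-37,"wx":0,"wy":0,"wz":0},{"jaw":0,"dx":-16,"dy":0,"dz":-76,"wx":0,"wy":0,"wz":0},{"jaw":0,"dx":15,"dy":0,"dz":-116,"wx":0,"wy":0,"wz":0},{"jaw":0,"dx":35,"dy":0,"dz":-160,"wx":0,"wy":0,"wz":0},{"jaw":0,"dx":35,"dy":0,"dz":-200,"wx":0,"wy":0,"wz":0},{"jaw":0,"dx":35,"dy":0,"dz":-240,"wx":0,"wy":0,"wz":0},{"jaw":0,"dx":35,"dy":0,"dz":-240,"wx":0,"wy":0,"wz":0}])

```text
time: 13.45
tool_pos: [513.6, -254.1, 361.5]
tcp_rot: [179.1, -38.0, 47.7]
ft_force: [0.1, -0.7, 0.7]
finger_gap: 85.2
```

```bash
python3 - <<'E'
from go import *
for n,(y0,y1,x0,x1) in dict(top=(110,250,240,360),side=(140,290,230,360)).items():
    d=snapshot(n);cv2.imwrite(f"pics/{n}10.png",cv2.resize(d["pixels"][y0:y1,x0:x1,::-1],None,fx=4.2,fy=4.2,interpolation=cv2.INTER_CUBIC))
    for t in("water_bottle","cup","small_jar"):
        for x in pinpoint(n,t)[:1]: print(n,t,onz(d,x["pixel"],0).round()[:2],round(x["score"],2))
s=sense();print(s["ft_force"],s["tool_pos"],s["time"])
E
```

```text
top water_bottle [ 711. -275.] 0.8
top cup [574. 365.] 0.61
top small_jar [ 555. -390.] 0.45
side water_bottle [ 695. -269.] 0.73
side cup [575. 364.] 0.63
side small_jar [ 550. -376.] 0.6
[-0.31721781  0.1278453  -0.11961603] [ 513.94964462 -250.47170737  353.66623727] 13.85
```

View pics/top10.png

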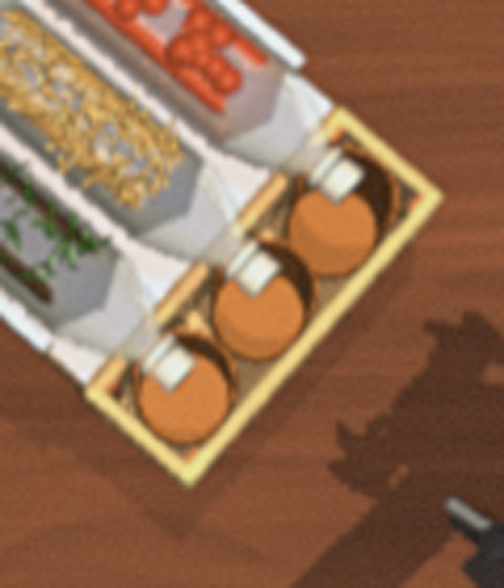

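View pics/side10.png

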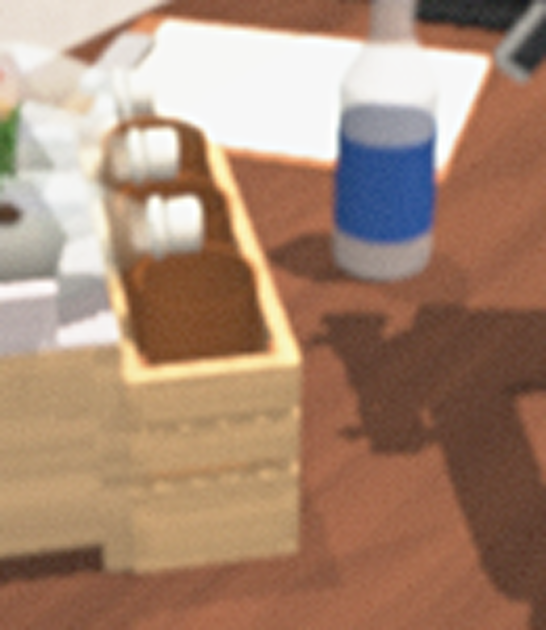

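```bash
python3 - <<'E'
from go import *
from fit import rel
d=snapshot("side")
f=lambda a,b:(230+a/4.2,140+b/4.2)
for nm,p,z in(("foot",f(131,566),0),("crate in",f(134,574),0),("crate out",f(299,551),0),("crate top in",f(128,380),122),("crate top out",f(300,360),122)):
    w=onz(d,p,z);print(nm,w.round(1),rel(S,np.array([*w[:2],0]))[:2].round(1))
im=cv2.resize(np.ascontiguousarray(d["pixels"][140:290,230:360,::-1]),None,fx=4.2,fy=4.2,interpolation=cv2.INTER_CUBIC)
def pl(pts,col):
    q=(proj(d,pts)-[230,140]+.5)*4.2-.5;cv2.polylines(im,[np.round(q*16).astype(np.int32)],True,col,1,cv2.LINE_AA,4)
t=np.linspace(0,2*np.pi,40)
for x in(-75,0,75):
    pl(pose(S,np.c_[x+12*np.cos(t),-143+0*t,180+12*np.sin(t)]),(0,255,0))
    pl(pose(S,np.c_[x+28.5*np.cos(t),-143+28.5*np.sin(t),0*t+150]),(255,255,0))
for z in(0,122): pl(pose(S,[(a*120,-143+b*43,z) for a,b in((-1,-1),(1,-1),(1,1),(-1,1))]),(255,0,255))
cv2.imwrite("pics/ov11.png",im)
E
```

```text
foot [631.4  60.2   0. ] [-115.8  -98.1]
crate in [626.1  64.    0. ] [-122.2  -98.9]
crate out [568.  -2.   0.] [-120.3 -186.8]
crate top in [626.1  60.9 122. ] [-120.2 -101.2]
crate top out [569.5  -2.1 122. ] [-119.1 -185.9]
```

View pics/ov11.png

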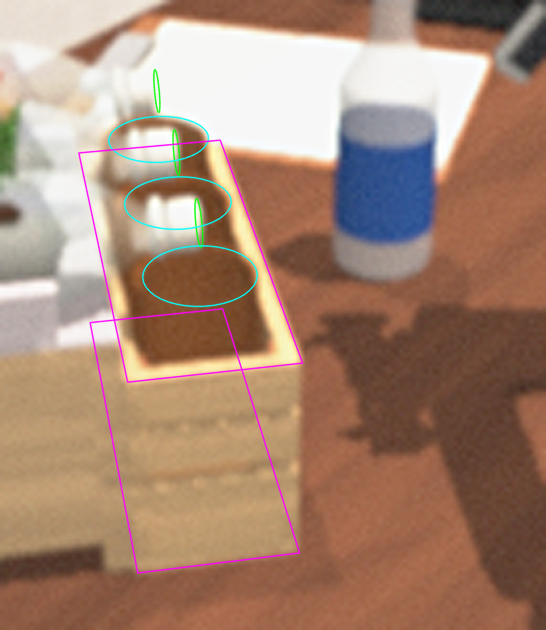

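```bash
python3 - <<'E'
from bench import *
print(hand_in());print(sense()["time"])
E
```

```text
the job is handed in; nothing more can be done
None
the job is handed in; nothing more can be done
```

I slid the crate flat against the front of the runoff stand and handed the job in. The robot's clock read 13.85 s at the last reading before that, well inside the 72 s limit. I pushed with the two open fingers low on the bottom boards (about 24 mm up), with the hand leaned back 38°. That one push moved, turned and squared the crate; I then backed the hand off and raised it.

- **Position:** after the hand was clear, the crate matched its drawn home position in the side picture, with its near-end corners within about 2 mm. A fit to the top picture, taken while the fingers were still pressing, put it 1 to 2 mm off along the stand, 2 to 3.5 mm out from it and 0 to 0.01 rad off parallel. That is close to the accuracy of the calibration and my pixel readings.
- **Flat against the stand:** at the end of the push the force rose from about 7 N to about 34 N while the crate stopped moving, so it was seated against the face. The crate looked upright in every picture I took, and the highest wrist force I read was about 37 N.
- **Other objects:** the water bottle, cup and small jar were found where they stood at the start, within detection scatter of roughly 10–15 mm. The tool force was about zero once clear.

Some checks disagreed. The automatic jar detections from the side camera were 10 to 20 mm off near the end, because the spouts and the hand hid the jars. I relied on the crate's edges and corners instead.

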